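# Put the chisels back in their fitted tray

### The arm

A 6-joint arm with a two-finger parallel gripper is mounted at the origin on a cart in front of the work surface, level with it; the furniture and walls round the work are solid. World frame = base frame: x ahead of the robot, y to its left, z up, the work surface at z = 0. Lengths are in mm, angles in degrees, forces in N, time in s.
With the tool pointing down it reaches from about 275 to 850 mm from the base axis. Payload 5.2 kg.
Tool frame: the origin (TCP) lies at the very end of the fingers, on their centre line; the grasp point (between the pads) lies 19 mm behind it; z points along the fingers, y is the line along which they close (so a half turn about z gives the same grasp; the last joint's range is limited). The gripper opens to 85 mm and grips with 20 to 120 N. Pads are 22 mm wide; open, the fingers measure 114 mm over their backs; the gripper's body (76 mm by 85 mm) begins 54 mm behind the grasp point. The pads swing forward as they close: fully open they stand 13 mm farther back than shut.
Start: joints at [64.469, 14.817, 87.949, -0, 77.235, -11.62], TCP at [132.209, 533.878, 231.31] pointing down, gripper open.
Joint ranges: [-179.93, 179.93], [-52.35, 119.4], [10.71, 147.94], [-69.91, 249.91], [12.55, 155.21], [-178.61, 178.61]. Speed limits (degrees/s): [147.25, 147.25, 180, 180, 180, 180].

### API

Orientations are given as a 3x3 rotation matrix whose columns are the frame's x, y, z axes.
In Python, from plant import r, imaging gives the robot as it stands.
- The arm moves only by the tool move_arm, never from a script. Its argument "increments" is a list that holds one entry, the list of rows, each a list of 7 numbers: the shift along the tool's x, y, z in units of 200 mm (1.0 is 200 mm), then the turn, a rotation vector about the tool's x, y, z in units of pi/4 rad (1.0 is pi/4 rad), then the closure, from 0 (fully open) to 1 (shut). In form: [[[tx, ty, tz, wx, wy, wz, jaw], ...]]. A call has 1 to 5 rows; each row is the pose to reach, as a shift and turn from the pose commanded when the call began, along the tool's axes at that moment; what a row does not reach only later rows make up. A row lasts 1/12 s, in which the tool goes at most 41.7 mm and 7.16 degrees, less where a joint would pass 70% of its speed; a pose out of reach is approached as far as the arm can. A call with a number of a shift or a turn outside -1 to 1 is refused whole. A call with a gripper value outside its range is refused whole. The fingers move at their own pace and stop on an object; the grip force is fixed at half the most. Time passes only in rows, so rows that repeat a pose let the fingers close. It gives the time, the measured TCP pose, the force, the opening and the grip force at its end, in the units of the state.
- r.get_state(): the state, without advancing time (a new reading comes with each control period).
- imaging.read_camera(name): name is "side" or "top"; returns a dict with "image" (400x640x3 uint8, red, green, blue), "vertical_fov" (degrees; the focal length in pixels is half the picture's height over the tangent of half this angle, whatever the lens; pixels are square), "cx", "cy" (the principal point, pixels), "eye" and "attitude" of the camera in the world. Camera axes: x right, y down, z forward; pixel columns grow to the right and rows downward; lengths in mm; the calibration is good to about 2 mm. A picture is of the moment at which its call begins. There is no depth.
- r.close_job(): hands the job in; it is judged then, once.
The state is a dict: "clock": time; "joint_positions": joint angles; "joint_velocities": joint speeds; "joint_efforts": joint torques, N m; "tcp_pos": TCP position; "orientation": TCP orientation; "contact_force": force on the tool from outside, world axes, zero at the start; "ft_torque": the same for the moment, N m; "opening": finger opening in mm; "grasp_force": force on a finger pad.
Only numpy, scipy, OpenCV 4.12 (cv2) and the standard library are available. Lean on these libraries where they do the work, as an engineer would, in place of code of your own. Each camera call takes 0.05 s, during which the arm holds its last target. There are 200 camera calls.

### The job

Sharpening is finished: put the three chisels away in the fitted wooden tray, each in the lane whose groove is milled for its blade width. Lay each one flat in the middle of its lane, with the blade right down in the groove and the handle on the open bed, and leave the rasp, which has no lane, where it lies.

Things in the scene. Friction and masses are not known exactly. Their poses are not given: they have to be found in the camera images.
- chisel_wide: loose chisel, wide steel blade (26 x 130 x 4 mm), pale turned handle 28 mm thick; 275 mm long in all. Origin: mid-length, level with the handle's underside; +x to the cutting edge (137 mm out), z up. Handle at x -137 to -22 mm, 29 mm high; balance near x = -20 mm, grip across y at about x = -45 mm. Blade underside 9 mm up at the neck, 3 mm at the edge.
- chisel_middle: loose chisel, middle steel blade (18 x 130 x 4 mm), pale turned handle 28 mm thick; 285 mm long in all. Origin: mid-length, level with the handle's underside; +x to the cutting edge (142 mm out), z up. Handle at x -142 to -27 mm, 29 mm high; balance near x = -20 mm, grip across y at about x = -45 mm. Blade underside 9 mm up at the neck, 3 mm at the edge.
- chisel_narrow: loose chisel, narrow steel blade (12 x 115 x 4 mm), reddish orange turned handle 28 mm thick; 260 mm long in all. Origin: mid-length, level with the handle's underside; +x to the cutting edge (130 mm out), z up. Handle at x -130 to -15 mm, 29 mm high; balance near x = -20 mm, grip across y at about x = -45 mm. Blade underside 9 mm up at the neck, 3 mm at the edge.
- lane_wide: fixed lane of the tray, dark brown wood, 320 x 55 mm; its 30 mm groove fits the 26 mm blade of chisel_wide. Origin: centre of its underside; +x to the groove end. Floor 7 mm above the origin: a chisel put away has its origin there, axes alike. Groove walls x = 30 to 159 mm, 14 mm high, upper 7 mm bevelled to lead the blade in. Behind it an open bed for handle and fingers.
- lane_middle: fixed lane of the tray, pale wood, 320 x 55 mm; its 22 mm groove fits the 18 mm blade of chisel_middle. Origin: centre of its underside; +x to the groove end. Floor 7 mm above the origin: a chisel put away has its origin there, axes alike. Groove walls x = 30 to 159 mm, 14 mm high, upper 7 mm bevelled to lead the blade in. Behind it an open bed for handle and fingers.
- lane_narrow: fixed lane of the tray, orange-brown wood, 320 x 55 mm; its 16 mm groove fits the 12 mm blade of chisel_narrow. Origin: centre of its underside; +x to the groove end. Floor 7 mm above the origin: a chisel put away has its origin there, axes alike. Groove walls x = 30 to 159 mm, 14 mm high, upper 7 mm bevelled to lead the blade in. Behind it an open bed for handle and fingers.
- tray: shallow wooden tray, fixed, 342 x 188 mm, holding the three lanes side by side, 56 mm apart, in any order. Origin: centre of its underside, on the saw table; +x as the lanes. Bottom 5 mm, so the lanes' floors are 12 mm over the saw table. Rails 26 mm high at x = +-162 mm and y = +-85 mm. Side strips 12 mm high, 43 mm apart, flank each handle's end.
- rasp: loose half worn rasp, pale wooden handle 28 mm thick like a chisel's but a long dark steel blade 26 mm wide with teeth, 288 mm long over all; it lies among the chisels and is to be left alone. Origin: middle of its length, underside; +x to the tip.
- wide_edge (a point): middle of the cutting edge of chisel_wide (its handle could also lie in the widest groove; the edge belongs at the groove end).

How it is judged (in metres and radians):
At the end, for the whole second after the job is handed in: Each chisel lies released and at rest in its own lane, cutting edge at the groove end: within 18 mm of the lane's middle lengthwise, 8 mm sideways, 0.08 rad of its direction, and right down (origin within 2.5 mm of the lane's floor, tilted less than 0.15 rad) (x of chisel_wide in the frame of lane_wide between -0.018 and 0.018 m and y of chisel_wide in the frame of lane_wide between -0.008 and 0.008 m and z of chisel_wide in the frame of lane_wide between 0.002 and 0.0095 m and angle between the x axis of chisel_wide and the x axis of lane_wide, either way round below 0.08 rad and angle between each of chisel_wide, chisel_middle, chisel_narrow's own z axis and vertical below 0.15 rad and linear speed of each of chisel_wide, chisel_middle, chisel_narrow below 0.02 m/s and x of wide_edge in the frame of lane_wide above 0.1 m and x of chisel_middle in the frame of lane_middle between -0.018 and 0.018 m and y of chisel_middle in the frame of lane_middle between -0.008 and 0.008 m and z of chisel_middle in the frame of lane_middle between 0.002 and 0.0095 m and angle between the x axis of chisel_middle and the x axis of lane_middle, either way round below 0.08 rad and x of chisel_narrow in the frame of lane_narrow between -0.018 and 0.018 m and y of chisel_narrow in the frame of lane_narrow between -0.008 and 0.008 m and z of chisel_narrow in the frame of lane_narrow between 0.002 and 0.0095 m and angle between the x axis of chisel_narrow and the x axis of lane_narrow, either way round below 0.08 rad); the robot touches nothing.
It fails at once if the rasp is shifted by more than 20 mm (distance of rasp from where it was at the start of the episode above 0.02 m).
It also fails if it takes over 80 s, if anything falls off the work surface, if the arm or the gripper's body presses on something with over 40 N, if the wrist force passes 120 N, or if a joint passes its speed limit or range.

## Working session

There is one attempt and no reset: what is moved stays moved. The work goes in short steps, Python scripts to look and compute and a tool call to move; the robot and the scene stay as the last step left them, time stands still between calls to the robot, and variables do not carry over. Pictures are saved under pics/ and viewed, at most 14 in all, crops included, and the job is handed in when it is done.

Besides the shell and the picture viewer there is one more tool, called by a JSON object that holds its "api" and its "payload", one argument or row to a line. move_arm: Moves the arm, as the interface text tells. Its arguments: {"type":"object","properties":{"increments":{"type":"array"}},"required":["increments"]}

```bash
mkdir -p pics; cat > h.py <<'E'
import numpy as np, cv2
from plant import r, imaging
def snap(n,f):
    d=imaging.read_camera(n); cv2.imwrite('pics/'+f,d['image'][:,:,::-1]); np.save(f'pics/{n}.npy',d,allow_pickle=True); return d
def load(n): return np.load(f'pics/{n}.npy',allow_pickle=True).item()
def pt(d,u,v,z):
    f=200/np.tan(np.radians(d['vertical_fov'])/2)
    ray=np.array(d['attitude'])@np.array([(u-d['cx'])/f,(v-d['cy'])/f,1.])
    e=np.array(d['eye']); return e+ray*(z-e[2])/ray[2]
def crop(n,x0,y0,x1,y1,s,f):
    d=load(n); cv2.imwrite('pics/'+f,cv2.resize(d['image'][y0:y1,x0:x1,::-1],None,fx=s,fy=s,interpolation=cv2.INTER_CUBIC))
E
python3 - <<'E'
from h import *
for n in ['top','side']:
    d=snap(n,n+'0.png'); print({k:v for k,v in d.items() if k!='image'})
print(r.get_state())
E
```

```text
{'vertical_fov': 54.56536375870483, 'cx': 319.8102975217618, 'cy': 197.19880212614677, 'eye': array([ 520.83710585,   12.84206649, 1182.55030604]), 'attitude': array([[-0.01144859, -0.99704373,  0.07597847],
       [-0.99970102,  0.00977105, -0.02241431],
       [ 0.02160566, -0.07621237, -0.9968575 ]])}
{'vertical_fov': 47.17074297732296, 'cx': 324.298617965065, 'cy': 200.76535486270438, 'eye': array([ 621.97402941, -819.52970384,  769.32920055]), 'attitude': array([[ 0.99874084,  0.03692185, -0.03396352],
       [ 0.04994994, -0.66893401,  0.74164162],
       [ 0.00466342, -0.74240425, -0.66993595]])}
{'clock': 0.1, 'joint_positions': array([ 6.44676340e+01,  1.48540121e+01,  8.80049673e+01, -3.02167111e-03,
        7.72344485e+01, -1.16213514e+01]), 'joint_velocities': array([-0.10300705, -0.13742412, -0.159357  , -0.08667449, -0.04795798,
        0.06009409]), 'joint_efforts': array([ 2.14158827e-03, -4.46967888e+01, -2.91245359e+01, -3.32844966e-04,
        6.22723106e-03,  1.10158538e-05]), 'tcp_pos': array([132.02996551, 533.42648132, 230.56676821]), 'orientation': array([[-9.70673002e-01,  2.40402769e-01, -6.56420838e-04],
       [ 2.40403504e-01,  9.70671893e-01, -1.49354850e-03],
       [ 2.78116063e-04, -1.60755307e-03, -9.99998669e-01]]), 'contact_force': array([ 0.37616355, -0.78038871,  0.02290907]), 'ft_torque': array([ 0.02076098, -0.00526188,  0.01383428]), 'grasp_force': 0.0, 'opening': 85.3869356588284}
```

View pics/top0.png

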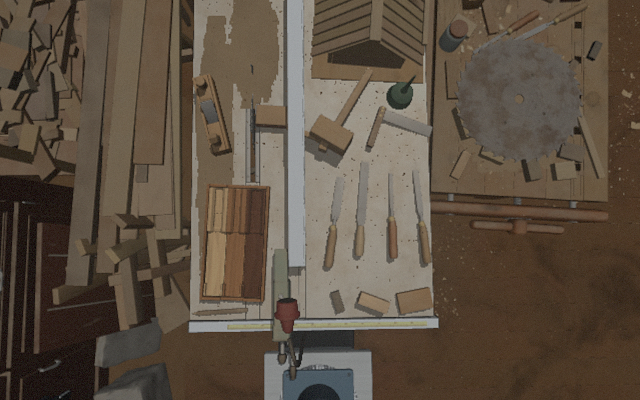

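View pics/side0.png

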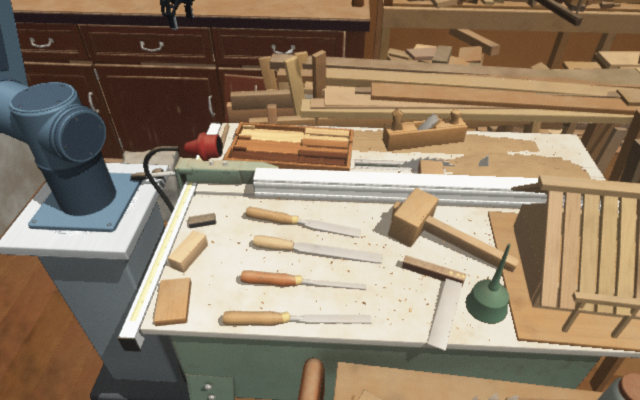

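```bash
python3 - <<'E'
from h import *
crop('top',310,150,450,280,5,'ctop.png'); crop('side',205,195,405,335,4,'cside.png'); crop('top',185,175,285,310,5,'ctray.png')
d=load('top')
for p in [(287,265),(303,265),(287,310)]: print(p,pt(d,*p,0).round(),pt(d,*p,60).round())
E
```

```text
(287, 265) [407.  87.   0.] [413.  84.  60.]
(303, 265) [406.  39.   0.] [412.  38.  60.]
(287, 310) [274.  88.   0.] [287.  84.  60.]
```

View pics/ctop.png

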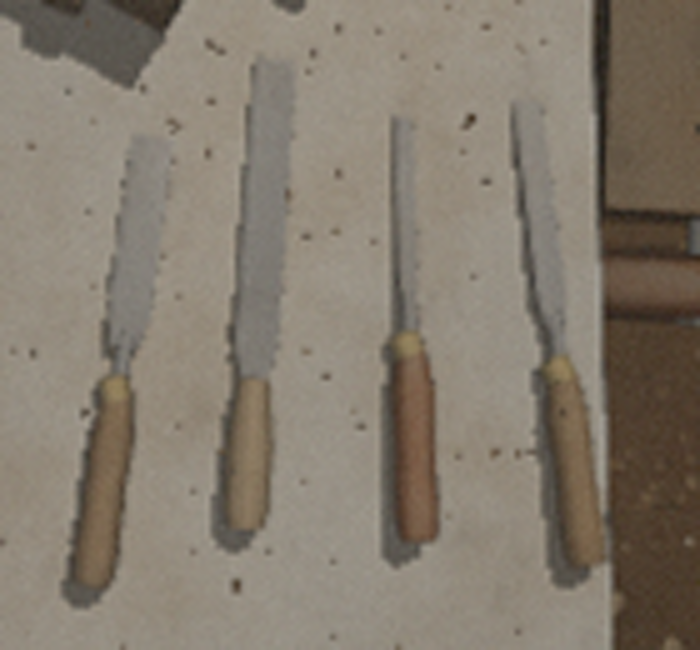

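View pics/cside.png

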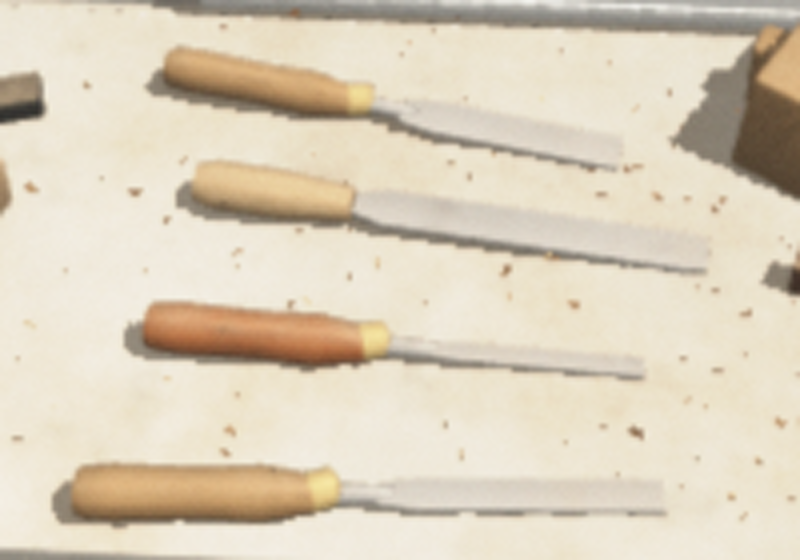

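View pics/ctray.png

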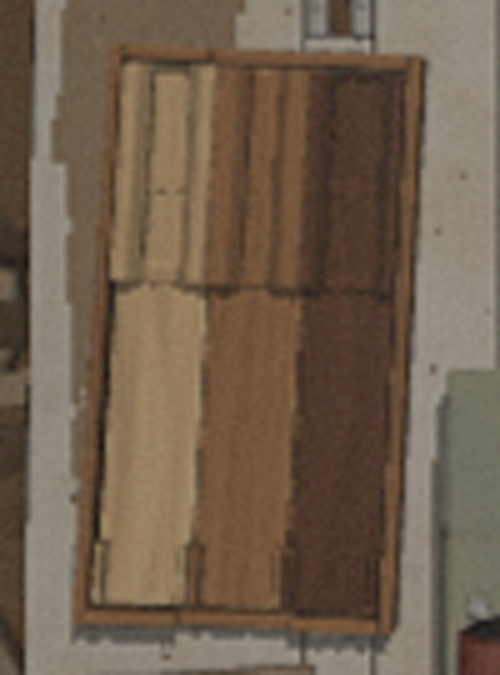

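```bash
cat > m.py <<'E'
from h import *
t=load('top'); s=load('side')
T=lambda u,v,z: pt(t,310+u/5,150+v/5,z); S=lambda u,v,z: pt(s,205+u/4,195+v/4,z)
L={'A':275,'C':260,'D':285,'B':288}
for n,b,f,e,sb,se in [('A',(92,586),(117,378),(150,138),(166,65),(621,152)),('C',(420,541),(406,338),(403,117),(146,325),(645,370)),('D',(588,566),(556,360),(526,100),(74,492),(665,497)),('B',(245,529),(255,378),(274,60),(194,185),(709,255))]:
    B=T(*b,14);F=T(*f,14);E=T(*e,6)
    print(n,'top butt',B[:2].round(),'front',F[:2].round(),'tip',E[:2].round(),'len',round(np.linalg.norm((E-B)[:2])),'hl',round(np.linalg.norm((F-B)[:2])),'side',S(*sb,14)[:2].round(),S(*se,6)[:2].round(),
     'yaw',np.degrees(np.arctan2(*(E-B)[1::-1])).round(1),'mid',((B+E)/2)[:2].round(1))
R=lambda u,v,z: pt(t,185+u/5,175+v/5,z)
c=np.array([R(*p,26) for p in [(112,45),(424,57),(388,632),(75,622)]])
print(c.round(),c.mean(0).round(1)); 
for i in range(4):
    q=(c[(i+1)%4]-c[i])[:2]; print(np.linalg.norm(q).round(),np.degrees(np.arctan2(q[1],q[0])).round(1))
E
python3 m.py
```

```text
A top butt [400. -37.] front [524. -53.] tip [670. -76.] len 273 hl 125 side [399. -31.] [672. -81.] yaw -8.3 mid [535.1 -56.4]
C top butt [ 424. -234.] front [ 546. -229.] tip [ 682. -232.] len 257 hl 122 side [ 424. -227.] [ 683. -236.] yaw 0.5 mid [ 552.9 -232.9]
D top butt [ 408. -335.] front [ 532. -319.] tip [ 692. -308.] len 285 hl 125 side [ 408. -329.] [ 691. -311.] yaw 5.4 mid [ 549.8 -321.4]
B top butt [ 433. -129.] front [ 523. -137.] tip [ 718. -153.] len 286 hl 90 side [ 432. -127.] [ 719. -156.] yaw -4.9 mid [ 575.2 -141. ]
[[652. 322.  26.]
 [643. 136.  26.]
 [305. 158.  26.]
 [314. 339.  26.]] [478.4 238.6  26. ]
186.0 -92.7
338.0 176.3
182.0 87.3
338.0 -3.0
```

```bash
cat > go.py <<'E'
# usage: go.py x y z yaw [max mm per call]
import sys
from h import *
from scipy.spatial.transform import Rotation as Ro
x,y,z,yaw=map(float,sys.argv[1:5]); m=float(sys.argv[5]) if len(sys.argv)>5 else 195
s=r.get_state(); p=s['tcp_pos']; R=np.array(s['orientation'])
c,n=np.cos(np.radians(yaw)),np.sin(np.radians(yaw))
G=np.array([[c,n,0],[n,-c,0],[0,0,-1.]])
rv=Ro.from_matrix(R.T@G).as_rotvec(); d=np.array([x,y,z])-p
k=int(max(1,np.ceil(np.linalg.norm(d)/m),np.ceil(np.degrees(np.linalg.norm(rv))/34)))
print('t',round(s['clock'],2),'pos',p.round(1),'yaw',np.degrees(np.arctan2(R[1,0],R[0,0])).round(1),'F',np.round(s['contact_force'],1),'open',round(s['opening'],1),round(s['grasp_force'],1),'j',np.round(s['joint_positions']))
for i in range(k):
    Ri=R@Ro.from_rotvec(rv*i/k).as_matrix()
    print(np.r_[Ri.T@d/k/200,rv/k/(np.pi/4)].round(3).tolist())
E
python3 go.py 508 -232 120 179.3
```

```text
t 0.1 pos [132.  533.4 230.6] yaw 166.1 F [ 0.4 -0.8  0. ] open 85.4 0.0 j [ 64.  15.  88.  -0.  77. -12.]
[-0.549, -0.652, 0.111, -0.0, -0.0, -0.059]
[-0.518, -0.677, 0.111, -0.0, -0.0, -0.059]
[-0.487, -0.7, 0.111, -0.0, -0.0, -0.059]
[-0.454, -0.722, 0.111, -0.0, -0.0, -0.059]
[-0.42, -0.742, 0.111, -0.0, -0.0, -0.059]
```

{"api": "move_arm", "payload": {
  "increments": [
    [[-0.55, -0.65, 0.06, 0, 0, -0.06, 0], [-0.55, -0.65, 0.06, 0, 0, -0.06, 0], [-0.55, -0.65, 0.06, 0, 0, -0.06, 0], [-0.55, -0.65, 0.06, 0, 0, -0.06, 0], [-0.55, -0.65, 0.06, 0, 0, -0.06, 0]]
  ]
}}

```text
clock: 0.52
tcp_pos: [208.9, 375.9, 218.2]
orientation: [[-0.98, 0.198, -0.001], [0.198, 0.98, -0.005], [-0.0, -0.005, -1.0]]
contact_force: [-0.0, 0.7, 0.2]
opening: 85.4
grasp_force: 0.0
```

{"api": "move_arm", "payload": {
  "increments": [
    [[-0.52, -0.68, 0.06, 0, 0, -0.06, 0], [-0.52, -0.68, 0.06, 0, 0, -0.06, 0], [-0.52, -0.68, 0.06, 0, 0, -0.06, 0], [-0.52, -0.68, 0.06, 0, 0, -0.06, 0], [-0.52, -0.68, 0.06, 0, 0, -0.06, 0]]
  ]
}}

```text
clock: 0.93
tcp_pos: [285.6, 222.7, 206.9]
orientation: [[-0.988, 0.154, 0.001], [0.154, 0.988, -0.003], [-0.001, -0.003, -1.0]]
contact_force: [0.1, 0.2, -0.4]
opening: 85.3
grasp_force: 0.0
```

{"api": "move_arm", "payload": {
  "increments": [
    [[-0.49, -0.7, 0.06, 0, 0, -0.06, 0], [-0.49, -0.7, 0.06, 0, 0, -0.06, 0], [-0.49, -0.7, 0.06, 0, 0, -0.06, 0], [-0.49, -0.7, 0.06, 0, 0, -0.06, 0], [-0.49, -0.7, 0.06, 0, 0, -0.06, 0]]
  ]
}}

```text
clock: 1.35
tcp_pos: [362.5, 69.6, 195.3]
orientation: [[-0.994, 0.107, 0.002], [0.107, 0.994, -0.002], [-0.002, -0.002, -1.0]]
contact_force: [0.3, -0.1, 1.1]
opening: 85.5
grasp_force: 0.0
```

{"api": "move_arm", "payload": {
  "increments": [
    [[-0.45, -0.72, 0.15, 0, 0, -0.06, 0], [-0.45, -0.72, 0.15, 0, 0, -0.06, 0], [-0.45, -0.72, 0.15, 0, 0, -0.06, 0], [-0.45, -0.72, 0.15, 0, 0, -0.06, 0], [-0.45, -0.72, 0.15, 0, 0, -0.06, 0]]
  ]
}}

```text
clock: 1.77
tcp_pos: [437.2, -82.4, 164.4]
orientation: [[-0.998, 0.058, 0.001], [0.058, 0.998, -0.002], [-0.001, -0.002, -1.0]]
contact_force: [0.5, -0.1, 0.1]
opening: 85.7
grasp_force: 0.0
```

```bash
python3 go.py 508 -232 70 179.3
```

```text
t 1.77 pos [437.2 -82.4 164.4] yaw 176.7 F [ 0.5 -0.1  0.1] open 85.7 0.0 j [ -25.    7.  107.   -0.   65. -112.]
[-0.396, -0.725, 0.474, -0.003, 0.001, -0.058]
```

{"api": "move_arm", "payload": {
  "increments": [
    [[-0.4, -0.725, 0.47, 0, 0, -0.06, 0], [-0.4, -0.725, 0.47, 0, 0, -0.06, 0], [-0.4, -0.725, 0.47, 0, 0, -0.06, 0], [-0.4, -0.725, 0.47, 0, 0, -0.06, 0], [-0.4, -0.725, 0.47, 0, 0, -0.06, 0]]
  ]
}}

```text
clock: 2.18
tcp_pos: [507.5, -228.6, 68.9]
orientation: [[-1.0, 0.008, -0.001], [0.008, 1.0, 0.0], [0.001, 0.0, -1.0]]
contact_force: [-0.6, 0.1, 0.7]
opening: 85.6
grasp_force: 0.0
```

```bash
python3 go.py 508 -232 7 179.3; python3 -c "
from h import *
snap('side','side1.png');crop('side',180,150,420,330,3,'c1.png')"
```

```text
t 2.18 pos [ 507.5 -228.6   68.9] yaw 179.5 F [-0.6  0.1  0.7] open 85.6 0.0 j [ -36.   25.   99.   -0.   57. -125.]
[-0.003, -0.017, 0.309, 0.001, -0.001, 0.005]
```

View pics/c1.png

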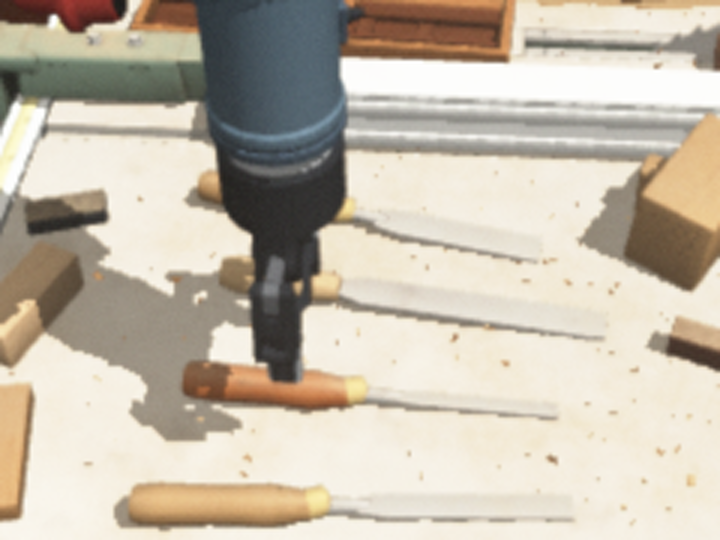

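Crop of the side view: the gripper hangs over the red-orange handle (pixel about 285,380 of the crop), and the rasp is clear behind it. Descend and grip.

{"api": "move_arm", "payload": {
  "increments": [
    [[0, -0.015, 0.12, 0, 0, 0, 0], [0, -0.015, 0.22, 0, 0, 0, 0], [0, -0.015, 0.31, 0, 0, 0, 0], [0, -0.015, 0.31, 0, 0, 0, 0], [0, -0.015, 0.31, 0, 0, 0, 0.4]]
  ]
}}

```text
clock: 2.65
tcp_pos: [505.9, -228.2, 8.6]
orientation: [[-1.0, 0.007, -0.002], [0.007, 1.0, 0.002], [0.002, 0.002, -1.0]]
contact_force: [-0.1, -0.2, 0.6]
opening: 75.5
grasp_force: 0.0
```

{"api": "move_arm", "payload": {
  "increments": [
    [[0, 0, 0, 0, 0, 0, 1], [0, 0, 0, 0, 0, 0, 1], [0, 0, 0, 0, 0, 0, 1], [0, 0, 0, 0, 0, 0, 1], [0, 0, 0, 0, 0, 0, 1]]
  ]
}}

```text
clock: 3.07
tcp_pos: [507.2, -230.2, 10.8]
orientation: [[-1.0, 0.007, 0.002], [0.007, 1.0, -0.001], [-0.002, -0.001, -1.0]]
contact_force: [-1.0, 1.1, 5.6]
opening: 24.7
grasp_force: 58.6
```

{"api": "move_arm", "payload": {
  "increments": [
    [[0, 0, 0, 0, 0, 0, 1], [0, 0, 0, 0, 0, 0, 1], [0, 0, -0.05, 0, 0, 0, 1], [0, 0, -0.15, 0, 0, 0, 1], [0, 0, -0.25, 0, 0, 0, 1]]
  ]
}}

```text
clock: 3.48
tcp_pos: [505.4, -229.2, 59.6]
orientation: [[-1.0, 0.007, -0.002], [0.007, 1.0, 0.002], [0.002, 0.002, -1.0]]
contact_force: [0.5, 0.1, -2.9]
opening: 24.1
grasp_force: 59.7
```

{"api": "move_arm", "payload": {
  "increments": [
    [[0, 0, -0.15, 0, 0, 0, 1], [0, 0, -0.3, 0, 0, 0, 1], [0, 0, -0.4, 0, 0, 0, 1], [0, 0, -0.45, 0, 0, 0, 1], [0, 0, -0.5, 0, 0, 0, 1]]
  ]
}}

```text
clock: 3.9
tcp_pos: [506.3, -229.8, 160.7]
orientation: [[-1.0, 0.007, 0.001], [0.007, 1.0, -0.001], [-0.001, -0.001, -1.0]]
contact_force: [0.2, 0.7, -3.2]
opening: 24.4
grasp_force: 59.7
```

```bash
python3 go.py 433.5 241.2 150 176.7
```

```text
t 3.9 pos [ 506.3 -229.8  160.7] yaw 179.6 F [ 0.2  0.7 -3.2] open 24.4 59.7 j [ -36.   19.   93.   -0.   68. -125.]
[0.127, 0.784, 0.017, -0.0, 0.0, 0.021]
[0.14, 0.782, 0.017, -0.0, 0.0, 0.021]
[0.153, 0.779, 0.018, -0.0, 0.0, 0.021]
```

{"api": "move_arm", "payload": {
  "increments": [
    [[0.03, 0.12, 0, 0, 0, 0.02, 1], [0.06, 0.3, 0, 0, 0, 0.02, 1], [0.1, 0.5, 0, 0, 0, 0.02, 1], [0.12, 0.66, 0, 0, 0, 0.02, 1], [0.13, 0.78, 0, 0, 0, 0.02, 1]]
  ]
}}

```text
clock: 4.32
tcp_pos: [479.1, -70.6, 158.1]
orientation: [[-1.0, 0.022, -0.004], [0.022, 1.0, 0.002], [0.004, 0.002, -1.0]]
contact_force: [0.2, -0.6, -3.7]
opening: 24.9
grasp_force: 59.7
```

{"api": "move_arm", "payload": {
  "increments": [
    [[0.03, 0.16, 0, 0, 0, 0.02, 1], [0.06, 0.32, 0, 0, 0, 0.02, 1], [0.1, 0.48, 0, 0, 0, 0.02, 1], [0.12, 0.64, 0, 0, 0, 0.02, 1], [0.14, 0.78, 0, 0, 0, 0.02, 1]]
  ]
}}

```text
clock: 4.73
tcp_pos: [455.3, 84.9, 158.4]
orientation: [[-0.999, 0.039, -0.003], [0.039, 0.999, 0.001], [0.003, 0.0, -1.0]]
contact_force: [0.3, -0.0, -2.0]
opening: 24.6
grasp_force: 59.7
```

{"api": "move_arm", "payload": {
  "increments": [
    [[0.03, 0.16, 0, 0, 0, 0.02, 1], [0.06, 0.32, 0, 0, 0, 0.02, 1], [0.1, 0.5, 0, 0, 0, 0.02, 1], [0.14, 0.68, 0, 0, 0, 0.02, 1], [0.15, 0.78, 0, 0, 0, 0.02, 1]]
  ]
}}

```text
clock: 5.15
tcp_pos: [430.6, 242.9, 158.3]
orientation: [[-0.999, 0.053, -0.003], [0.053, 0.999, 0.001], [0.003, 0.0, -1.0]]
contact_force: [-0.4, 0.7, -3.0]
opening: 24.5
grasp_force: 59.8
```

```bash
python3 go.py 433.5 241.2 60 176.7
```

```text
t 5.15 pos [430.6 242.9 158.3] yaw 177.0 F [-0.4  0.7 -3. ] open 24.5 59.8 j [ 16.  13. 101.   0.  66. -71.]
[-0.017, -0.008, 0.491, 0.0, -0.004, 0.006]
```

{"api": "move_arm", "payload": {
  "increments": [
    [[-0.01, -0.01, 0.15, 0, 0, 0, 1], [-0.01, -0.01, 0.3, 0, 0, 0, 1], [-0.01, -0.01, 0.42, 0, 0, 0, 1], [-0.01, -0.01, 0.5, 0, 0, 0, 1], [-0.01, -0.01, 0.5, 0, 0, 0, 1]]
  ]
}}

```text
clock: 5.57
tcp_pos: [431.1, 236.8, 55.1]
orientation: [[-0.998, 0.054, -0.01], [0.054, 0.999, -0.003], [0.009, -0.003, -1.0]]
contact_force: [-0.8, -0.5, -2.3]
opening: 24.5
grasp_force: 59.8
```

```bash
python3 go.py 433.5 241.2 20 176.7; python3 -c "
from h import *
snap('side','side2.png');snap('top','top2.png')
a=load('top')['image'][165:310,185:305,::-1];b=load('side')['image'][90:200,205:385,::-1]
a=cv2.resize(a,None,fx=4,fy=4,interpolation=2)
cv2.imwrite('pics/a2.png',a);cv2.imwrite('pics/b2.png',cv2.resize(b,None,fx=4.4,fy=4.4,interpolation=2))"
```

```text
t 5.57 pos [431.1 236.8  55.1] yaw 176.9 F [-0.8 -0.5 -2.3] open 24.5 59.8 j [ 16.  21. 108.  -0.  52. -71.]
[-0.013, 0.023, 0.175, -0.004, -0.012, 0.004]
```

View pics/a2.png

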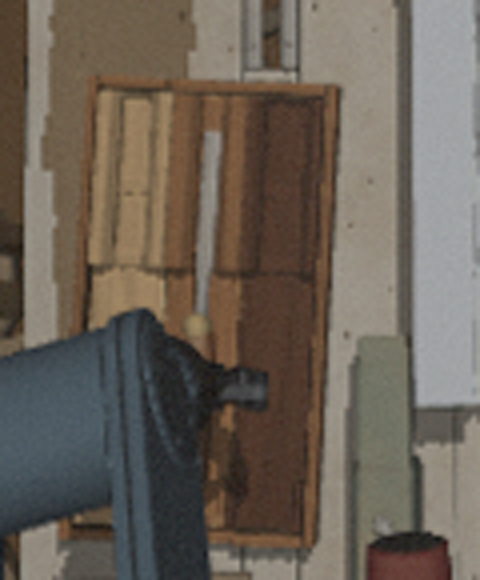

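View pics/b2.png

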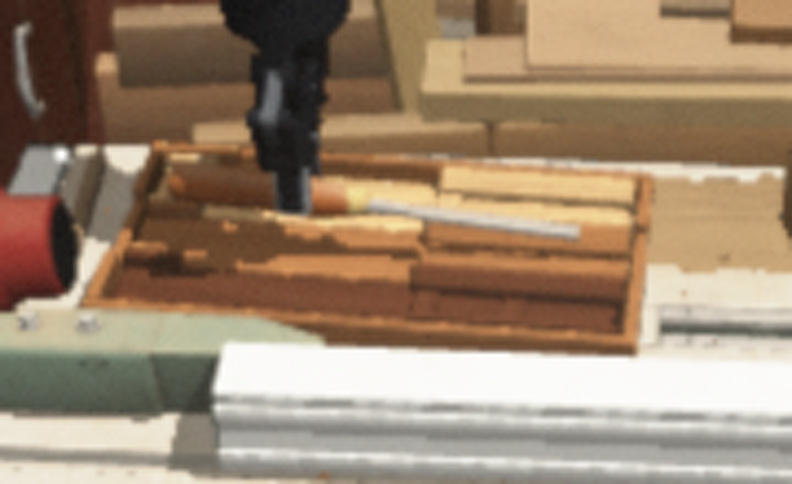

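```bash
cat > m2.py <<'E'
from h import *
t=load('top'); s=load('side')
T=lambda u,v,z: pt(t,185+u/4,165+v/4,z)[:2]; S=lambda u,v,z: pt(s,205+u/4.4,90+v/4.4,z)[:2]
for n,c in [('top',[T(*p,26) for p in [(90,77),(341,87),(315,548),(60,540)]]),('side',[S(*p,26) for p in [(653,176),(637,350),(84,302),(155,143)]])]:
    c=np.array(c); x=(c[0]+c[1]-c[2]-c[3])/2; y=(c[0]+c[3]-c[1]-c[2])/2
    print(n,c.round().tolist(),'ctr',c.mean(0).round(1),'L',np.linalg.norm(x).round(),'W',np.linalg.norm(y).round(),'yaw',np.degrees(np.arctan2(x[1],x[0])).round(1),np.degrees(np.arctan2(-y[0],y[1])).round(1))
for z in (44,50,56): print(z,'tip T',T(212,132,z).round(1),'S',S(579,233,z).round(1),'neck T',T(201,305,z+6).round(1),'ferr T',T(198,325,z+12).round(1),'S',S(365,202,z+10).round(1), 'butt S',S(168,183,z+12).round(1))
E
python3 m2.py
```

```text
top [[651.0, 321.0], [642.0, 135.0], [303.0, 154.0], [312.0, 339.0]] ctr [477.1 237.4] L 339.0 W 186.0 yaw -3.2 -2.7
side [[654.0, 317.0], [645.0, 129.0], [306.0, 158.0], [316.0, 338.0]] ctr [480.4 235.2] L 339.0 W 184.0 yaw -4.2 -3.0
44 tip T [607.6 227.1] S [607.1 222.2] neck T [481.8 233.4] ferr T [467.8 234.3] S [472.1 234. ] butt S [345.7 245.1]
50 tip T [607.2 226. ] S [607.2 213.5] neck T [482.  232.2] ferr T [468.1 233.1] S [473.3 225.1] butt S [348.  236.2]
56 tip T [606.7 224.9] S [607.3 204.9] neck T [482.3 231. ] ferr T [468.4 231.9] S [474.6 216.3] butt S [350.3 227.2]
```

{"api": "move_arm", "payload": {
  "increments": [
    [[-0.005, 0.01, 0.03, 0, 0, 0, 1], [-0.005, 0.01, 0.06, 0, 0, 0, 1], [-0.005, 0.01, 0.06, 0, 0, 0, 1], [-0.005, 0.01, 0.06, 0, 0, 0, 1], [-0.005, 0.01, 0.06, 0, 0, 0, 1]]
  ]
}}

```text
clock: 6.08
tcp_pos: [436.4, 239.9, 47.7]
orientation: [[-0.999, 0.054, 0.001], [0.054, 0.999, 0.0], [-0.001, 0.0, -1.0]]
contact_force: [-0.1, 0.6, -3.0]
opening: 24.6
grasp_force: 59.8
```

```bash
python3 go.py 433.3 239.6 24 176.8
```

```text
t 6.08 pos [436.4 239.9  47.7] yaw 176.9 F [-0.1  0.6 -3. ] open 24.6 59.8 j [ 16.  21. 108.   0.  50. -71.]
[0.016, -0.002, 0.119, 0.0, 0.001, 0.002]
```

{"api": "move_arm", "payload": {
  "increments": [
    [[0.008, 0, 0.03, 0, 0, 0, 1], [0.008, 0, 0.05, 0, 0, 0, 1], [0.008, 0, 0.07, 0, 0, 0, 1], [0.008, 0, 0.08, 0, 0, 0, 1], [0.008, 0, 0.08, 0, 0, 0, 1]]
  ]
}}

```text
clock: 6.5
tcp_pos: [434.3, 239.8, 30.7]
orientation: [[-0.999, 0.054, -0.001], [0.054, 0.999, -0.0], [0.001, -0.0, -1.0]]
contact_force: [-0.1, 0.2, -2.2]
opening: 24.5
grasp_force: 59.9
```

{"api": "move_arm", "payload": {
  "increments": [
    [[0, 0, 0.01, 0, 0, 0, 1], [0, 0, 0.02, 0, 0, 0, 1], [0, 0, 0.03, 0, 0, 0, 1], [0, 0, 0.03, 0, 0, 0, 1], [0, 0, 0.03, 0, 0, 0, 1]]
  ]
}}

```text
clock: 6.92
tcp_pos: [435.0, 240.1, 25.4]
orientation: [[-0.999, 0.054, 0.001], [0.054, 0.999, 0.0], [-0.001, 0.0, -1.0]]
contact_force: [-0.6, 1.3, -0.9]
opening: 24.0
grasp_force: 60.1
```

```bash
python3 go.py 433.3 239.6 22 176.8
```

```text
t 6.92 pos [435.  240.1  25.4] yaw 176.9 F [-0.6  1.3 -0.9] open 24.0 60.1 j [ 16.  23. 109.   0.  47. -71.]
[0.008, -0.003, 0.017, 0.0, 0.001, 0.002]
```

{"api": "move_arm", "payload": {
  "increments": [
    [[0, 0, 0.01, 0, 0, 0, 1], [0, 0, 0.015, 0, 0, 0, 1], [0, 0, 0.02, 0, 0, 0, 1], [0, 0, 0.02, 0, 0, 0, 1], [0, 0, 0.02, 0, 0, 0, 1]]
  ]
}}

```text
clock: 7.33
tcp_pos: [435.0, 240.1, 22.4]
orientation: [[-0.999, 0.054, 0.001], [0.054, 0.999, 0.0], [-0.001, 0.0, -1.0]]
contact_force: [-2.9, -0.4, 9.5]
opening: 23.9
grasp_force: 61.2
```

{"api": "move_arm", "payload": {
  "increments": [
    [[0, 0, 0, 0, 0, 0, 0.5], [0, 0, 0, 0, 0, 0, 0.5], [0, 0, 0, 0, 0, 0, 0.5], [0, 0, -0.05, 0, 0, 0, 0.5], [0, 0, -0.15, 0, 0, 0, 0.5]]
  ]
}}

```text
clock: 7.75
tcp_pos: [432.6, 239.2, 50.0]
orientation: [[-0.998, 0.055, -0.005], [0.055, 0.999, -0.002], [0.005, -0.002, -1.0]]
contact_force: [0.8, 0.5, 0.3]
opening: 42.9
grasp_force: 0.0
```

{"api": "move_arm", "payload": {
  "increments": [
    [[0, 0, -0.15, 0, 0, 0, 0.5], [0, 0, -0.35, 0, 0, 0, 0.5], [0, 0, -0.5, 0, 0, 0, 0.3], [0, 0, -0.6, 0, 0, 0, 0], [0, 0, -0.6, 0, 0, 0, 0]]
  ]
}}

```text
clock: 8.17
tcp_pos: [437.4, 240.7, 176.8]
orientation: [[-0.998, 0.054, 0.009], [0.054, 0.999, 0.003], [-0.009, 0.003, -1.0]]
contact_force: [0.5, -0.0, 0.2]
opening: 77.0
grasp_force: 0.0
```

```bash
python3 go.py 491 -49 170 171; python3 -c "
from h import *
snap('side','side3.png')
b=load('side')['image'][90:200,205:385,::-1]
cv2.imwrite('pics/b3.png',cv2.resize(b,None,fx=4.4,fy=4.4,interpolation=2))"
```

```text
t 8.17 pos [437.4 240.7 176.8] yaw 176.9 F [ 0.5 -0.   0.2] open 77.0 0.0 j [ 16.  12. 100.   0.  68. -71.]
[-0.173, -0.716, 0.016, 0.002, 0.006, 0.065]
[-0.21, -0.706, 0.017, 0.002, 0.006, 0.065]
```

View pics/b3.png

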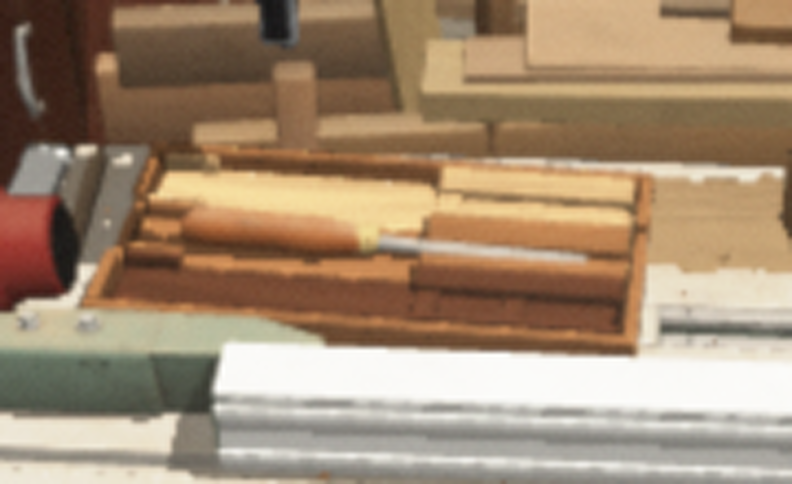

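The red chisel lies with its blade in the middle groove (tip about 585,258 of the crop). On to the wide one.

{"api": "move_arm", "payload": {
  "increments": [
    [[-0.17, -0.7, 0, 0, 0, 0.07, 0], [-0.17, -0.7, 0, 0, 0, 0.07, 0], [-0.17, -0.7, 0, 0, 0, 0.07, 0], [-0.17, -0.7, 0, 0, 0, 0.07, 0], [-0.17, -0.7, 0, 0, 0, 0.07, 0]]
  ]
}}

```text
clock: 8.63
tcp_pos: [460.8, 94.7, 170.0]
orientation: [[-0.994, 0.113, -0.002], [0.113, 0.994, -0.001], [0.002, -0.002, -1.0]]
contact_force: [0.1, 0.4, -0.0]
opening: 85.2
grasp_force: 0.0
```

{"api": "move_arm", "payload": {
  "increments": [
    [[-0.2, -0.72, 0.1, 0, 0, 0.07, 0], [-0.2, -0.72, 0.2, 0, 0, 0.07, 0], [-0.2, -0.72, 0.4, 0, 0, 0.07, 0], [-0.2, -0.72, 0.4, 0, 0, 0.07, 0], [-0.2, -0.72, 0.4, 0, 0, 0.07, 0]]
  ]
}}

```text
clock: 9.05
tcp_pos: [482.8, -51.5, 86.8]
orientation: [[-0.986, 0.166, -0.006], [0.166, 0.986, 0.001], [0.007, 0.0, -1.0]]
contact_force: [-0.8, 0.3, -0.2]
opening: 85.8
grasp_force: 0.0
```

```bash
python3 go.py 491 -49 7 170.7;python3 -c "
from h import *
t=load('side'); S=lambda u,v,z: pt(t,205+u/4.4,90+v/4.4,z)[:2].round(1)
print(S(586,258,19),S(182,226,26))"
```

```text
t 9.05 pos [482.8 -51.5  86.8] yaw 170.4 F [-0.8  0.3 -0.2] open 85.8 0.0 j [ -19.   17.  107.   -0.   56. -100.]
[-0.041, 0.019, 0.399, 0.0, -0.008, -0.006]
[611.9 230.7] [352.  241.4]
```

{"api": "move_arm", "payload": {
  "increments": [
    [[-0.03, 0.01, 0.12, 0, 0, 0, 0.2], [-0.03, 0.01, 0.22, 0, 0, 0, 0.2], [-0.03, 0.01, 0.32, 0, 0, 0, 0.2], [-0.03, 0.01, 0.38, 0, 0, 0, 0.2], [-0.03, 0.01, 0.38, 0, 0, 0, 0.2]]
  ]
}}

```text
clock: 9.47
tcp_pos: [488.3, -46.3, 12.3]
orientation: [[-0.987, 0.163, -0.007], [0.163, 0.987, 0.003], [0.007, 0.002, -1.0]]
contact_force: [0.9, -0.1, -0.5]
opening: 68.2
grasp_force: 0.0
```

```bash
python3 go.py 491 -49 9 170.7
```

```text
t 9.47 pos [488.3 -46.3  12.3] yaw 170.6 F [ 0.9 -0.1 -0.5] open 68.2 0.0 j [-18.  24. 110.   0.  46. -99.]
[-0.015, -0.011, 0.016, 0.002, -0.009, -0.002]
```

{"api": "move_arm", "payload": {
  "increments": [
    [[-0.01, -0.01, 0.01, 0, 0, 0, 0.4], [-0.01, -0.01, 0.01, 0, 0, 0, 1], [-0.01, -0.01, 0.01, 0, 0, 0, 1], [-0.01, -0.01, 0.01, 0, 0, 0, 1], [-0.01, -0.01, 0.01, 0, 0, 0, 1]]
  ]
}}

```text
clock: 9.88
tcp_pos: [493.6, -50.6, 14.5]
orientation: [[-0.987, 0.163, 0.002], [0.163, 0.987, -0.001], [-0.002, -0.0, -1.0]]
contact_force: [-0.1, 0.7, 5.7]
opening: 21.5
grasp_force: 56.3
```

{"api": "move_arm", "payload": {
  "increments": [
    [[0, 0, 0, 0, 0, 0, 1], [0, 0, 0, 0, 0, 0, 1], [0, 0, -0.05, 0, 0, 0, 1], [0, 0, -0.15, 0, 0, 0, 1], [0, 0, -0.3, 0, 0, 0, 1]]
  ]
}}

```text
clock: 10.3
tcp_pos: [490.4, -49.8, 72.2]
orientation: [[-0.986, 0.164, -0.006], [0.164, 0.987, 0.002], [0.006, 0.001, -1.0]]
contact_force: [0.3, -0.0, -2.4]
opening: 21.1
grasp_force: 55.4
```

{"api": "move_arm", "payload": {
  "increments": [
    [[0, 0, -0.15, 0, 0, 0, 1], [0, 0, -0.3, 0, 0, 0, 1], [0, 0, -0.4, 0, 0, 0, 1], [0, 0, -0.45, 0, 0, 0, 1], [0, 0, -0.45, 0, 0, 0, 1]]
  ]
}}

```text
clock: 10.72
tcp_pos: [494.1, -50.9, 165.9]
orientation: [[-0.987, 0.164, 0.005], [0.164, 0.987, -0.002], [-0.005, -0.001, -1.0]]
contact_force: [0.6, -0.8, -1.4]
opening: 21.3
grasp_force: 55.6
```

```bash
python3 go.py 430 184 150 176.8 150
```

```text
t 10.72 pos [494.1 -50.9 165.9] yaw 170.6 F [ 0.6 -0.8 -1.4] open 21.3 55.6 j [-19.  12. 101.  -0.  66. -99.]
[0.254, 0.553, 0.038, -0.001, 0.003, -0.069]
[0.224, 0.566, 0.039, -0.001, 0.003, -0.069]
```

{"api": "move_arm", "payload": {
  "increments": [
    [[0.05, 0.1, 0, 0, 0, -0.03, 1], [0.1, 0.22, 0, 0, 0, -0.07, 1], [0.15, 0.35, 0, 0, 0, -0.07, 1], [0.2, 0.47, 0, 0, 0, -0.07, 1], [0.25, 0.56, 0, 0, 0, -0.07, 1]]
  ]
}}

```text
clock: 11.13
tcp_pos: [460.0, 69.8, 161.4]
orientation: [[-0.994, 0.109, -0.004], [0.109, 0.994, 0.001], [0.004, 0.0, -1.0]]
contact_force: [-0.5, -0.5, -2.9]
opening: 21.5
grasp_force: 55.5
```

{"api": "move_arm", "payload": {
  "increments": [
    [[0.05, 0.12, 0.05, 0, 0, -0.07, 1], [0.1, 0.24, 0.1, 0, 0, -0.07, 1], [0.15, 0.38, 0.2, 0, 0, -0.07, 1], [0.19, 0.5, 0.3, 0, 0, -0.07, 1], [0.21, 0.56, 0.35, 0, 0, -0.07, 1]]
  ]
}}

```text
clock: 11.55
tcp_pos: [428.4, 185.9, 89.6]
orientation: [[-0.999, 0.053, -0.007], [0.053, 0.999, -0.0], [0.007, -0.001, -1.0]]
contact_force: [0.1, 0.0, -2.7]
opening: 21.2
grasp_force: 55.4
```

```bash
python3 go.py 431.5 183.6 55 176.8
```

```text
t 11.55 pos [428.4 185.9  89.6] yaw 177.0 F [ 0.1  0.  -2.7] open 21.2 55.4 j [ 10.  15. 110.   0.  55. -77.]
[-0.017, -0.01, 0.173, -0.001, -0.009, 0.003]
```

{"api": "move_arm", "payload": {
  "increments": [
    [[-0.01, -0.01, 0.05, 0, 0, 0, 1], [-0.01, -0.01, 0.1, 0, 0, 0, 1], [-0.01, -0.01, 0.15, 0, 0, 0, 1], [-0.01, -0.01, 0.18, 0, 0, 0, 1], [-0.01, -0.01, 0.18, 0, 0, 0, 1]]
  ]
}}

```text
clock: 11.97
tcp_pos: [433.0, 181.2, 55.4]
orientation: [[-0.999, 0.055, -0.004], [0.055, 0.999, -0.001], [0.003, -0.001, -1.0]]
contact_force: [-1.3, 1.5, -0.2]
opening: 21.3
grasp_force: 56.0
```

```bash
cat > duo.py <<'E'
import sys
from h import *
snap('side','x.png');snap('top','y.png')
a=cv2.resize(load('top')['image'][180:280,195:275,::-1],None,fx=5,fy=5,interpolation=2)
b=cv2.resize(load('side')['image'][115:175,220:355,::-1],None,fx=5,fy=5,interpolation=2)
o=np.zeros((600,800,3),np.uint8); o[300:,:675]=b; 
a=np.rot90(a); o[:300,:500]=a[100:400]
cv2.imwrite('pics/'+sys.argv[1],o)
# helper: top region rotated 90 ccw: (U,V) -> col=195+(399-(V+100))/5,row=180+U/5 ; side: 220+U/5,115+(V-300)/5
E
python3 go.py 431.5 183.6 24 176.8; python3 duo.py d1.png
```

```text
t 11.97 pos [433.  181.2  55.4] yaw 176.9 F [-1.3  1.5 -0.2] open 21.3 56.0 j [  9.  18. 111.  -0.  50. -78.]
[0.008, 0.012, 0.157, -0.001, -0.004, 0.002]
```

View pics/d1.png

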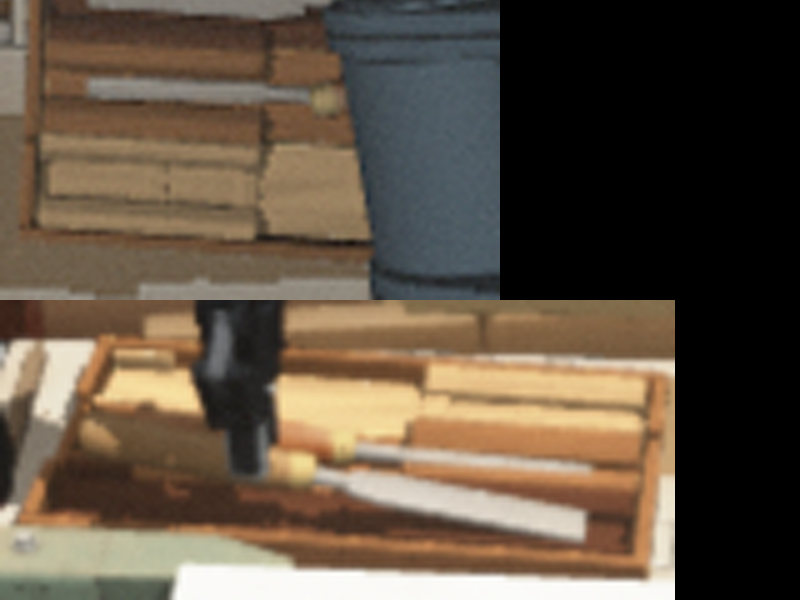

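```bash
python3 - <<'E'
from h import *
t=load('top');s=load('side'); im=t['image'].astype(int)
g=im.sum(2)/3; sat=im.max(2)-im.min(2)
m=((g>85)&(sat<35))
for v in range(186,236,4):
    c=[u for u in range(238,272) if m[v,u]]; print(v,c[:1],c[-1:],len(c),np.mean(c) if c else 0)
S=lambda u,v,z: pt(s,220+u/5,115+(v-300)/5,z)[:2].round(1)
for z in (15,20,25,30): print(z,'tipS',S(585,527,z))
for z in (40,50,60): print(z,'ferrS',S(292,467,z))
E
```

```text
186 [266] [271] 4 269.0
190 [270] [271] 2 270.5
194 [270] [271] 2 270.5
198 [238] [271] 14 256.64285714285717
202 [238] [271] 14 256.64285714285717
206 [238] [271] 14 257.14285714285717
210 [238] [271] 14 257.14285714285717
214 [238] [271] 14 258.07142857142856
218 [238] [271] 14 258.07142857142856
222 [238] [271] 14 258.57142857142856
226 [238] [271] 14 258.57142857142856
230 [238] [271] 15 258.06666666666666
234 [251] [271] 13 259.46153846153845
15 tipS [610.1 181.4]
20 tipS [610.2 174.8]
25 tipS [610.2 168.1]
30 tipS [610.3 161.5]
40 ferrS [449.8 193.2]
50 ferrS [452.1 179.4]
60 ferrS [454.5 165.5]
```

```bash
python3 - <<'E'
from h import *
t=load('top')
im=t['image'].astype(int);g=im.sum(2)//3
for v in (196,198,210,222,234): print(v,g[v,244:272].tolist())
for z in (15,25,35): print([pt(t,u,v,z)[:2].round(1).tolist() for u,v in [(257,197),(254,230)]])
E
python3 - <<'E'
from h import *
a=load('top')['image'][180:250,215:285,::-1]; cv2.imwrite('pics/e1.png',cv2.resize(a,None,fx=8,fy=8,interpolation=2))
E
```

```text
196 [89, 88, 72, 63, 64, 57, 51, 44, 59, 60, 58, 66, 63, 64, 65, 66, 56, 51, 47, 59, 67, 56, 78, 86, 83, 57, 126, 140]
198 [89, 89, 70, 55, 59, 60, 52, 51, 50, 92, 121, 128, 130, 130, 136, 138, 138, 147, 89, 55, 65, 48, 73, 86, 69, 53, 128, 143]
210 [88, 79, 63, 60, 58, 53, 46, 58, 63, 109, 123, 119, 124, 129, 130, 131, 138, 94, 58, 62, 54, 70, 81, 87, 52, 126, 139, 138]
222 [91, 67, 57, 56, 59, 48, 53, 52, 109, 126, 124, 130, 127, 131, 128, 132, 109, 69, 61, 63, 44, 72, 89, 60, 87, 129, 139, 139]
234 [71, 55, 45, 46, 44, 58, 43, 107, 120, 123, 125, 125, 129, 128, 131, 128, 81, 42, 42, 53, 75, 78, 79, 57, 127, 147, 145, 145]
[[612.3, 175.7], [513.4, 184.5]]
[[611.5, 174.3], [513.5, 183.1]]
[[610.7, 172.9], [513.5, 181.6]]
```

View pics/e1.png

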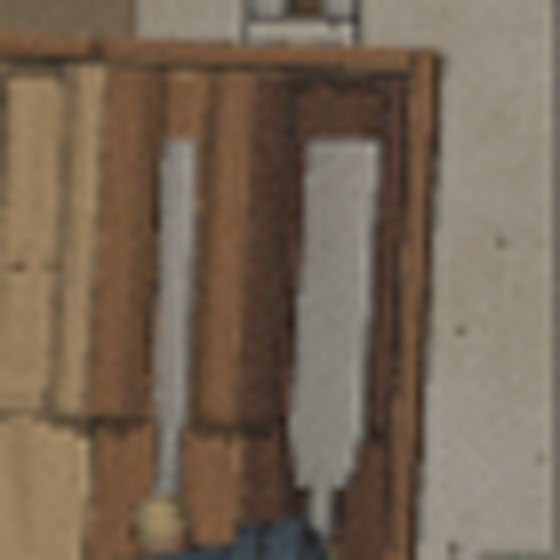

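{"api": "move_arm", "payload": {
  "increments": [
    [[0, 0.01, 0.03, 0, 0, 0, 1], [0, 0.01, 0.05, 0, 0, 0, 1], [0, 0.01, 0.07, 0, 0, 0, 1], [0, 0.01, 0.09, 0, 0, 0, 1], [0, 0.01, 0.1, 0, 0, 0, 1]]
  ]
}}

```text
clock: 12.48
tcp_pos: [434.3, 183.9, 36.9]
orientation: [[-0.999, 0.054, -0.0], [0.054, 0.999, -0.0], [0.0, -0.0, -1.0]]
contact_force: [-1.8, 0.5, -0.4]
opening: 21.0
grasp_force: 57.1
```

{"api": "move_arm", "payload": {
  "increments": [
    [[0, 0, 0.01, 0, 0, 0, 1], [0, 0, 0.02, 0, 0, 0, 1], [0, 0, 0.03, 0, 0, 0, 1], [0, 0, 0.03, 0, 0, 0, 1], [0, 0, 0.03, 0, 0, 0, 1]]
  ]
}}

```text
clock: 12.9
tcp_pos: [434.3, 183.9, 31.2]
orientation: [[-0.999, 0.054, -0.0], [0.054, 0.999, -0.0], [0.0, -0.0, -1.0]]
contact_force: [-0.7, 0.9, -1.5]
opening: 21.0
grasp_force: 55.7
```

{"api": "move_arm", "payload": {
  "increments": [
    [[0, 0, 0.01, 0, 0, 0, 1], [0, 0, 0.015, 0, 0, 0, 1], [0, 0, 0.02, 0, 0, 0, 1], [0, 0, 0.02, 0, 0, 0, 1], [0, 0, 0.02, 0, 0, 0, 1]]
  ]
}}

```text
clock: 13.32
tcp_pos: [434.5, 184.0, 28.0]
orientation: [[-0.999, 0.054, 0.001], [0.054, 0.999, 0.0], [-0.001, 0.0, -1.0]]
contact_force: [-2.6, 1.4, 6.9]
opening: 20.3
grasp_force: 57.5
```

{"api": "move_arm", "payload": {
  "increments": [
    [[0, 0, 0, 0, 0, 0, 0.57], [0, 0, 0, 0, 0, 0, 0.57], [0, 0, 0, 0, 0, 0, 0.57], [0, 0, -0.03, 0, 0, 0, 0.57], [0, 0, -0.1, 0, 0, 0, 0.57]]
  ]
}}

```text
clock: 13.73
tcp_pos: [433.0, 183.6, 46.4]
orientation: [[-0.999, 0.054, -0.004], [0.054, 0.999, -0.001], [0.004, -0.001, -1.0]]
contact_force: [-0.8, 0.3, -0.9]
opening: 37.0
grasp_force: 0.0
```

{"api": "move_arm", "payload": {
  "increments": [
    [[0, 0, -0.15, 0, 0, 0, 0.57], [0, 0, -0.35, 0, 0, 0, 0.5], [0, 0, -0.5, 0, 0, 0, 0.3], [0, 0, -0.6, 0, 0, 0, 0], [0, 0, -0.6, 0, 0, 0, 0]]
  ]
}}

```text
clock: 14.15
tcp_pos: [437.3, 184.4, 172.4]
orientation: [[-0.998, 0.054, 0.009], [0.054, 0.999, 0.001], [-0.009, 0.002, -1.0]]
contact_force: [1.1, 0.3, 0.1]
opening: 77.1
grasp_force: 0.0
```

```bash
python3 go.py 505 -324 170 184.5
```

```text
t 14.15 pos [437.3 184.4 172.4] yaw 176.9 F [1.1 0.3 0.1] open 77.1 0.0 j [  9.  10. 103.  -0.  66. -78.]
[-0.159, -0.84, 0.004, 0.001, 0.004, -0.056]
[-0.121, -0.846, 0.004, 0.001, 0.004, -0.056]
[-0.084, -0.851, 0.004, 0.001, 0.004, -0.056]
```

{"api": "move_arm", "payload": {
  "increments": [
    [[-0.16, -0.84, 0, 0, 0, -0.06, 0], [-0.16, -0.84, 0, 0, 0, -0.06, 0], [-0.16, -0.84, 0, 0, 0, -0.06, 0], [-0.16, -0.84, 0, 0, 0, -0.06, 0], [-0.16, -0.84, 0, 0, 0, -0.06, 0]]
  ]
}}

```text
clock: 14.57
tcp_pos: [458.0, 8.6, 166.9]
orientation: [[-1.0, 0.012, 0.0], [0.012, 1.0, -0.003], [-0.0, -0.003, -1.0]]
contact_force: [0.2, 0.3, -0.9]
opening: 85.3
grasp_force: 0.0
```

{"api": "move_arm", "payload": {
  "increments": [
    [[-0.12, -0.85, 0, 0, 0, -0.06, 0], [-0.12, -0.85, 0, 0, 0, -0.06, 0], [-0.12, -0.85, 0, 0, 0, -0.06, 0], [-0.12, -0.85, 0, 0, 0, -0.06, 0], [-0.12, -0.85, 0, 0, 0, -0.06, 0]]
  ]
}}

```text
clock: 14.98
tcp_pos: [480.8, -161.9, 166.9]
orientation: [[-0.999, -0.035, 0.001], [-0.035, 0.999, -0.003], [-0.001, -0.003, -1.0]]
contact_force: [1.0, 0.0, 0.4]
opening: 85.4
grasp_force: 0.0
```

{"api": "move_arm", "payload": {
  "increments": [
    [[-0.08, -0.85, 0.2, 0, 0, -0.06, 0], [-0.08, -0.85, 0.4, 0, 0, -0.06, 0], [-0.08, -0.85, 0.4, 0, 0, -0.06, 0], [-0.08, -0.85, 0.4, 0, 0, -0.06, 0], [-0.08, -0.85, 0.4, 0, 0, -0.06, 0]]
  ]
}}

```text
clock: 15.4
tcp_pos: [502.0, -327.3, 84.3]
orientation: [[-0.996, -0.085, -0.002], [-0.085, 0.996, 0.001], [0.002, 0.001, -1.0]]
contact_force: [-0.5, 0.1, -0.2]
opening: 85.2
grasp_force: 0.0
```

```bash
python3 duo.py d2.png; python3 go.py 505 -324 8 184.5
```

```text
t 15.5 pos [ 501.5 -326.8   83.8] yaw -175.2 F [-0.3  0.6 -0.4] open 85.5 0.0 j [ -44.   27.   91.   -0.   61. -139.]
[-0.02, 0.012, 0.379, 0.004, -0.004, 0.006]
```

View pics/d2.png

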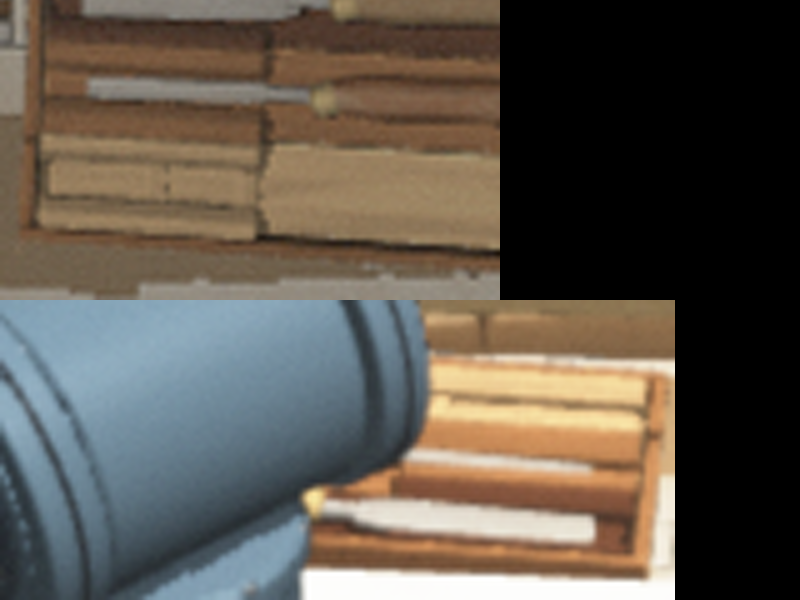

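{"api": "move_arm", "payload": {
  "increments": [
    [[-0.015, 0.01, 0.12, 0, 0, 0, 0], [-0.015, 0.01, 0.22, 0, 0, 0, 0.1], [-0.015, 0.01, 0.32, 0, 0, 0, 0.2], [-0.015, 0.01, 0.385, 0, 0, 0, 0.2], [-0.015, 0.01, 0.385, 0, 0, 0, 0.2]]
  ]
}}

```text
clock: 15.92
tcp_pos: [503.7, -319.3, 7.3]
orientation: [[-0.996, -0.088, -0.005], [-0.088, 0.996, 0.005], [0.004, 0.005, -1.0]]
contact_force: [-1.1, 0.2, -0.2]
opening: 68.2
grasp_force: 0.0
```

```bash
python3 go.py 505 -324 7 184.5
```

```text
t 15.92 pos [ 503.7 -319.3    7.3] yaw -175.0 F [-1.1  0.2 -0.2] open 68.2 0.0 j [ -43.   33.   95.    0.   52. -138.]
[-0.004, -0.024, 0.001, 0.007, -0.006, 0.012]
```

{"api": "move_arm", "payload": {
  "increments": [
    [[0, -0.01, 0.01, 0, 0, 0, 0.2], [0, -0.01, 0.01, 0, 0, 0, 0.5], [0, -0.01, 0.01, 0, 0, 0, 1], [0, -0.01, 0.01, 0, 0, 0, 1], [0, -0.01, 0.01, 0, 0, 0, 1]]
  ]
}}

```text
clock: 16.33
tcp_pos: [506.3, -325.2, 9.8]
orientation: [[-0.996, -0.087, 0.001], [-0.087, 0.996, -0.002], [-0.001, -0.002, -1.0]]
contact_force: [-0.9, 2.3, 6.1]
opening: 23.2
grasp_force: 58.5
```

{"api": "move_arm", "payload": {
  "increments": [
    [[0, 0, 0, 0, 0, 0, 1], [0, 0, 0, 0, 0, 0, 1], [0, 0, 0, 0, 0, 0, 1], [0, 0, -0.05, 0, 0, 0, 1], [0, 0, -0.15, 0, 0, 0, 1]]
  ]
}}

```text
clock: 16.75
tcp_pos: [503.9, -323.2, 36.8]
orientation: [[-0.996, -0.087, -0.004], [-0.087, 0.996, 0.004], [0.004, 0.004, -1.0]]
contact_force: [-0.8, 0.1, -2.3]
opening: 23.0
grasp_force: 59.6
```

{"api": "move_arm", "payload": {
  "increments": [
    [[0, 0, -0.15, 0, 0, 0, 1], [0, 0, -0.3, 0, 0, 0, 1], [0, 0, -0.45, 0, 0, 0, 1], [0, 0, -0.6, 0, 0, 0, 1], [0, 0, -0.62, 0, 0, 0, 1]]
  ]
}}

```text
clock: 17.17
tcp_pos: [507.9, -326.7, 169.1]
orientation: [[-0.996, -0.087, 0.007], [-0.087, 0.996, -0.007], [-0.007, -0.008, -1.0]]
contact_force: [1.4, -1.3, -0.6]
opening: 23.1
grasp_force: 59.3
```

```bash
python3 go.py 436 295 160 176.8 160
```

```text
t 17.17 pos [ 507.9 -326.7  169.1] yaw -175.0 F [ 1.4 -1.3 -0.6] open 23.1 59.3 j [ -43.   23.   86.   -0.   71. -138.]
[0.022, 0.782, 0.005, -0.002, 0.002, 0.046]
[0.05, 0.781, 0.007, -0.002, 0.002, 0.046]
[0.078, 0.778, 0.008, -0.002, 0.002, 0.046]
[0.106, 0.775, 0.01, -0.002, 0.002, 0.046]
```

{"api": "move_arm", "payload": {
  "increments": [
    [[0, 0.12, 0, 0, 0, 0.02, 1], [0.01, 0.28, 0, 0, 0, 0.045, 1], [0.02, 0.46, 0, 0, 0, 0.045, 1], [0.02, 0.64, 0, 0, 0, 0.045, 1], [0.02, 0.78, 0, 0, 0, 0.045, 1]]
  ]
}}

```text
clock: 17.58
tcp_pos: [486.5, -166.8, 161.5]
orientation: [[-0.999, -0.051, -0.002], [-0.051, 0.999, 0.002], [0.002, 0.002, -1.0]]
contact_force: [0.4, 0.6, -2.1]
opening: 22.9
grasp_force: 59.6
```

{"api": "move_arm", "payload": {
  "increments": [
    [[0.01, 0.16, 0, 0, 0, 0.02, 1], [0.02, 0.32, 0, 0, 0, 0.045, 1], [0.03, 0.48, 0, 0, 0, 0.045, 1], [0.04, 0.64, 0, 0, 0, 0.045, 1], [0.05, 0.78, 0, 0, 0, 0.045, 1]]
  ]
}}

```text
clock: 18.0
tcp_pos: [468.7, -12.3, 161.7]
orientation: [[-1.0, -0.016, -0.001], [-0.016, 1.0, 0.001], [0.001, 0.001, -1.0]]
contact_force: [0.1, -0.7, -2.4]
opening: 23.6
grasp_force: 59.6
```

{"api": "move_arm", "payload": {
  "increments": [
    [[0.01, 0.16, 0, 0, 0, 0.02, 1], [0.03, 0.32, 0, 0, 0, 0.045, 1], [0.05, 0.48, 0, 0, 0, 0.045, 1], [0.06, 0.64, 0, 0, 0, 0.045, 1], [0.08, 0.78, 0, 0, 0, 0.045, 1]]
  ]
}}

```text
clock: 18.42
tcp_pos: [450.5, 143.2, 161.9]
orientation: [[-1.0, 0.019, -0.001], [0.019, 1.0, 0.0], [0.001, 0.0, -1.0]]
contact_force: [-0.7, -0.3, -2.7]
opening: 23.3
grasp_force: 59.6
```

{"api": "move_arm", "payload": {
  "increments": [
    [[0.02, 0.16, 0, 0, 0, 0.02, 1], [0.05, 0.32, 0, 0, 0, 0.045, 1], [0.08, 0.5, 0, 0, 0, 0.045, 1], [0.1, 0.68, 0.05, 0, 0, 0.045, 1], [0.105, 0.775, 0.1, 0, 0, 0.045, 1]]
  ]
}}

```text
clock: 18.83
tcp_pos: [432.4, 300.2, 142.2]
orientation: [[-0.999, 0.053, 0.001], [0.053, 0.999, 0.002], [-0.001, 0.002, -1.0]]
contact_force: [-0.3, 0.3, -1.7]
opening: 23.2
grasp_force: 59.6
```

```bash
python3 go.py 436.4 295.4 60 176.8
```

```text
t 18.83 pos [432.4 300.2 142.2] yaw 177.0 F [-0.3  0.3 -1.7] open 23.2 59.6 j [ 23.  17.  98.   0.  65. -64.]
[-0.021, -0.024, 0.411, 0.002, 0.001, 0.004]
```

{"api": "move_arm", "payload": {
  "increments": [
    [[-0.015, -0.015, 0.12, 0, 0, 0, 1], [-0.015, -0.015, 0.25, 0, 0, 0, 1], [-0.015, -0.015, 0.35, 0, 0, 0, 1], [-0.015, -0.015, 0.41, 0, 0, 0, 1], [-0.015, -0.015, 0.41, 0, 0, 0, 1]]
  ]
}}

```text
clock: 19.25
tcp_pos: [433.3, 292.4, 56.9]
orientation: [[-0.999, 0.054, -0.007], [0.054, 0.999, -0.003], [0.007, -0.003, -1.0]]
contact_force: [-0.5, -0.5, -1.1]
opening: 22.9
grasp_force: 59.7
```

```bash
cat > duo2.py <<'E'
import sys
from h import *
snap('side','x.png');snap('top','y.png')
o=np.zeros((600,800,3),np.uint8)
o[:600,:425]=cv2.resize(load('top')['image'][180:300,195:280,::-1],None,fx=5,fy=5,interpolation=2)
o[:200,425:800]=cv2.resize(load('side')['image'][118:198,225:375,::-1],None,fx=2.5,fy=2.5,interpolation=2)
cv2.imwrite('pics/'+sys.argv[1],o)
E
python3 duo2.py d3.png; python3 go.py 436.4 295.4 24 176.8
```

```text
t 19.35 pos [435.7 293.3  59.8] yaw 176.9 F [-0.3  0.5 -2.5] open 22.9 59.6 j [ 22.  23. 104.   0.  54. -65.]
[-0.003, 0.011, 0.179, -0.001, -0.002, 0.002]
```

View pics/d3.png

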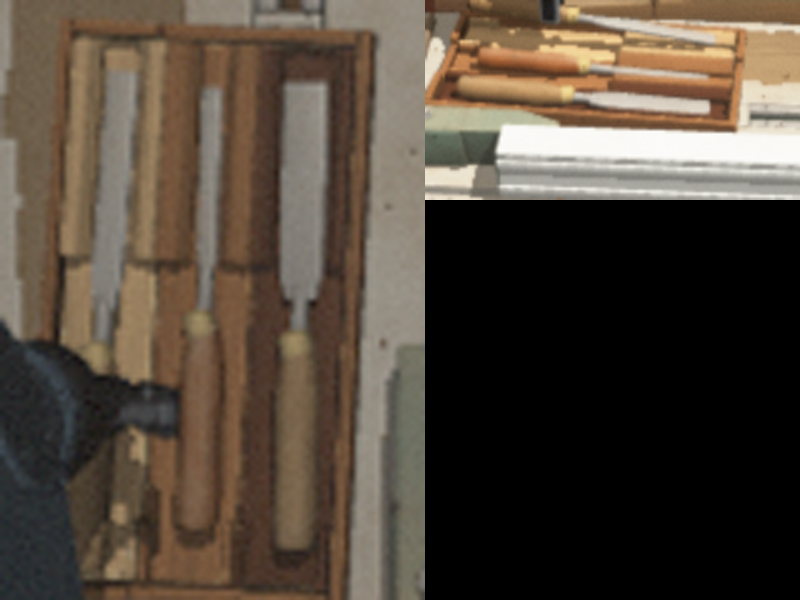

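```bash
python3 - <<'E'
from h import *
t=load('top');s=load('side')
T=lambda u,v,z: pt(t,195+u/5,180+v/5,z)[:2].round(1)
S=lambda u,v,z: pt(s,225+(u-425)/2.5,118+v/2.5,z)[:2].round(1)
for z in (20,30,40): print(z,T(123,72,z),S(716,40,z))
print('wide',T(304,82,19),T(294,548,26),'narrow',T(212,88,19),T(194,528,26))
E
```

```text
20 [620.8 286.5] [619.2 302.7]
30 [619.9 284.2] [619.3 287.7]
40 [619.1 281.8] [619.3 272.7]
wide [613.8 178.7] [339.6 183.2] narrow [610.7 233.6] [352.  241.6]
```

```bash
python3 - <<'E'
from h import *
d=load('top'); f=200/np.tan(np.radians(d['vertical_fov'])/2)
A=np.array(d['attitude']);e=np.array(d['eye'])
def proj(P): q=(P-e)@A; return q[:,0]/q[:,2]*f+d['cx'],q[:,1]/q[:,2]*f+d['cy']
a=np.radians(-3.2);X=np.array([np.cos(a),np.sin(a),0]);Y=np.array([-np.sin(a),np.cos(a),0]);C=np.array([478.2,237,0])
def prof(im,x0,x1,z,ys):
    o=[]
    for y in ys:
        P=np.array([C+x*X+y*Y+[0,0,z] for x in np.arange(x0,x1,2)]); u,v=proj(P)
        o.append(cv2.remap(im,u.astype(np.float32),v.astype(np.float32),1).reshape(-1,3).mean(0))
    return np.array(o)
ys=np.arange(-100,101,2)
i0=cv2.imread('pics/top0.png'); i1=d['image'][:,:,::-1].copy()
p0=prof(i0,60,150,26,ys);p1=prof(i1,60,125,26,ys)
for y,q,w in zip(ys,p0,p1): print(y,q.sum().round(),w.sum().round(),'sat',(w.max()-w.min()).round())
E
```

```text
-100 410.0 411.0 sat 22.0
-98 413.0 414.0 sat 22.0
-96 403.0 405.0 sat 21.0
-94 362.0 360.0 sat 20.0
-92 259.0 265.0 sat 21.0
-90 195.0 200.0 sat 30.0
-88 221.0 224.0 sat 43.0
-86 253.0 254.0 sat 51.0
-84 243.0 240.0 sat 46.0
-82 215.0 211.0 sat 37.0
-80 170.0 169.0 sat 26.0
-78 171.0 173.0 sat 28.0
-76 187.0 187.0 sat 33.0
-74 178.0 179.0 sat 30.0
-72 163.0 164.0 sat 25.0
-70 159.0 159.0 sat 23.0
-68 166.0 200.0 sat 20.0
-66 177.0 286.0 sat 14.0
-64 186.0 373.0 sat 12.0
-62 186.0 414.0 sat 13.0
-60 185.0 408.0 sat 13.0
-58 185.0 403.0 sat 13.0
-56 185.0 400.0 sat 13.0
-54 185.0 395.0 sat 13.0
-52 182.0 391.0 sat 13.0
-50 181.0 388.0 sat 13.0
-48 181.0 385.0 sat 13.0
-46 180.0 381.0 sat 13.0
-44 182.0 373.0 sat 12.0
-42 176.0 346.0 sat 12.0
-40 165.0 270.0 sat 15.0
-38 152.0 176.0 sat 21.0
-36 154.0 149.0 sat 24.0
-34 159.0 160.0 sat 26.0
-32 164.0 169.0 sat 28.0
-30 175.0 177.0 sat 31.0
-28 180.0 184.0 sat 33.0
-26 186.0 190.0 sat 36.0
-24 203.0 205.0 sat 39.0
-22 233.0 238.0 sat 48.0
-20 261.0 264.0 sat 55.0
-18 265.0 268.0 sat 56.0
-16 266.0 268.0 sat 57.0
-14 265.0 265.0 sat 56.0
[... 666 characters left out ...]
0.0
44 290.0 285.0 sat 44.0
46 288.0 270.0 sat 36.0
48 316.0 295.0 sat 25.0
50 351.0 346.0 sat 14.0
52 360.0 397.0 sat 13.0
54 358.0 405.0 sat 14.0
56 356.0 398.0 sat 14.0
58 359.0 393.0 sat 15.0
60 361.0 386.0 sat 14.0
62 361.0 381.0 sat 14.0
64 354.0 366.0 sat 14.0
66 328.0 332.0 sat 16.0
68 277.0 278.0 sat 25.0
70 252.0 255.0 sat 36.0
72 277.0 275.0 sat 42.0
74 289.0 289.0 sat 43.0
76 296.0 298.0 sat 45.0
78 320.0 324.0 sat 49.0
80 351.0 355.0 sat 54.0
82 365.0 365.0 sat 56.0
84 354.0 350.0 sat 54.0
86 322.0 318.0 sat 49.0
88 259.0 252.0 sat 42.0
90 211.0 214.0 sat 43.0
92 232.0 234.0 sat 51.0
94 246.0 245.0 sat 50.0
96 257.0 257.0 sat 45.0
98 271.0 273.0 sat 39.0
100 277.0 279.0 sat 35.0
```

{"api": "move_arm", "payload": {
  "increments": [
    [[-0.015, 0.018, 0.02, 0, 0, 0, 1], [-0.015, 0.018, 0.05, 0, 0, 0, 1], [-0.015, 0.018, 0.08, 0, 0, 0, 1], [-0.015, 0.018, 0.11, 0, 0, 0, 1], [-0.015, 0.018, 0.12, 0, 0, 0, 1]]
  ]
}}

```text
clock: 19.77
tcp_pos: [439.0, 296.8, 35.4]
orientation: [[-0.999, 0.054, -0.001], [0.054, 0.999, -0.0], [0.001, -0.001, -1.0]]
contact_force: [0.2, 0.3, -3.2]
opening: 23.3
grasp_force: 59.6
```

{"api": "move_arm", "payload": {
  "increments": [
    [[0, 0, 0.01, 0, 0, 0, 1], [0, 0, 0.02, 0, 0, 0, 1], [0, 0, 0.03, 0, 0, 0, 1], [0, 0, 0.03, 0, 0, 0, 1], [0, 0, 0.03, 0, 0, 0, 1]]
  ]
}}

```text
clock: 20.18
tcp_pos: [439.6, 297.1, 30.4]
orientation: [[-0.999, 0.054, 0.0], [0.054, 0.999, 0.0], [-0.0, 0.0, -1.0]]
contact_force: [-1.1, 1.2, -1.9]
opening: 23.1
grasp_force: 59.6
```

{"api": "move_arm", "payload": {
  "increments": [
    [[0, 0, 0.01, 0, 0, 0, 1], [0, 0, 0.02, 0, 0, 0, 1], [0, 0, 0.03, 0, 0, 0, 1], [0, 0, 0.035, 0, 0, 0, 1], [0, 0, 0.035, 0, 0, 0, 1]]
  ]
}}

```text
clock: 20.6
tcp_pos: [439.6, 297.1, 23.1]
orientation: [[-0.999, 0.054, 0.0], [0.054, 0.999, 0.0], [-0.0, 0.0, -1.0]]
contact_force: [-0.3, 0.2, -2.4]
opening: 23.3
grasp_force: 59.5
```

{"api": "move_arm", "payload": {
  "increments": [
    [[0, 0, 0.005, 0, 0, 0, 1], [0, 0, 0.01, 0, 0, 0, 1], [0, 0, 0.015, 0, 0, 0, 1], [0, 0, 0.015, 0, 0, 0, 1], [0, 0, 0.015, 0, 0, 0, 1]]
  ]
}}

```text
clock: 21.02
tcp_pos: [439.9, 297.2, 21.7]
orientation: [[-0.999, 0.054, 0.001], [0.054, 0.999, 0.0], [-0.001, 0.0, -1.0]]
contact_force: [-2.5, -0.0, 10.8]
opening: 23.1
grasp_force: 60.6
```

Contact on the floor. Release narrowly, rise.

{"api": "move_arm", "payload": {
  "increments": [
    [[0, 0, 0, 0, 0, 0, 0.6], [0, 0, 0, 0, 0, 0, 0.6], [0, 0, 0, 0, 0, 0, 0.6], [0, 0, -0.03, 0, 0, 0, 0.6], [0, 0, -0.1, 0, 0, 0, 0.6]]
  ]
}}

```text
clock: 21.43
tcp_pos: [438.1, 296.3, 39.1]
orientation: [[-0.999, 0.055, -0.004], [0.055, 0.999, -0.002], [0.004, -0.002, -1.0]]
contact_force: [0.1, -0.2, 0.3]
opening: 34.0
grasp_force: 0.0
```

{"api": "move_arm", "payload": {
  "increments": [
    [[0, 0, -0.15, 0, 0, 0, 0.57], [0, 0, -0.35, 0, 0, 0, 0.5], [0, 0, -0.5, 0, 0, 0, 0.3], [0, 0, -0.7, 0, 0, 0, 0], [0, 0, -0.8, 0, 0, 0, 0]]
  ]
}}

```text
clock: 21.85
tcp_pos: [440.9, 297.5, 205.3]
orientation: [[-0.999, 0.054, 0.006], [0.054, 0.999, 0.002], [-0.005, 0.002, -1.0]]
contact_force: [0.8, 0.9, 0.8]
opening: 77.2
grasp_force: 0.0
```

{"api": "move_arm", "payload": {
  "increments": [
    [[0, -0.8, 0, 0, 0, 0, 0], [0, -0.8, 0, 0, 0, 0, 0], [0, -0.8, 0, 0, 0, 0, 0], [0, -0.8, 0, 0, 0, 0, 0], [0, -0.8, 0, 0, 0, 0, 0]]
  ]
}}

```text
clock: 22.27
tcp_pos: [430.4, 132.1, 200.6]
orientation: [[-0.998, 0.059, -0.0], [0.059, 0.998, -0.003], [0.0, -0.003, -1.0]]
contact_force: [-0.6, -0.6, -0.1]
opening: 85.6
grasp_force: 0.0
```

{"api": "move_arm", "payload": {
  "increments": [
    [[0, -0.8, 0, 0, 0, 0, 0], [0, -0.8, 0, 0, 0, 0, 0], [0, -0.8, 0, 0, 0, 0, 0], [0, -0.8, 0, 0, 0, 0, 0], [0, -0.8, 0, 0, 0, 0, 0]]
  ]
}}

```text
clock: 22.68
tcp_pos: [422.4, -27.8, 200.8]
orientation: [[-0.998, 0.06, 0.001], [0.06, 0.998, -0.003], [-0.001, -0.003, -1.0]]
contact_force: [0.1, 0.4, -0.6]
opening: 85.2
grasp_force: 0.0
```

```bash
python3 - <<'E'
from h import *
snap('side','x.png');snap('top','y.png')
o=np.zeros((600,800,3),np.uint8)
o[:600,:360]=cv2.resize(load('top')['image'][180:305,200:275,::-1],(360,600),interpolation=2)
o[:330,360:800]=cv2.resize(load('side')['image'][118:178,228:338+10,::-1][:, :120],(440,330) ,interpolation=2)[:, :440]
b=load('side')['image'][115:180,225:360,::-1]; o[:,360:]=0; o[:212,360:800]=cv2.resize(b,(440,212),interpolation=2)
cv2.imwrite('pics/d4.png',o)
E
```

```text
(no output)
```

View pics/d4.png

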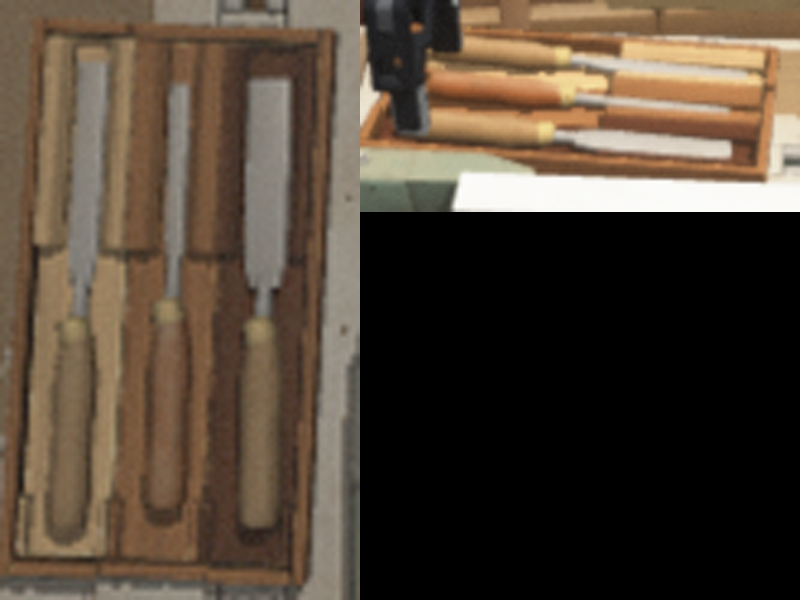

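```bash
python3 - <<'E'
from h import *
t=load('top');s=load('side')
T=lambda u,v,z: pt(t,200+u/4.8,180+v/4.8,z)[:2]
k=440/135
S=lambda u,v,z: pt(s,225+(u-360)/k,115+v/k,z)[:2]
c=np.array([T(*p,26) for p in [(36,20),(334,33),(300,583),(8,570)]])
C=c.mean(0);x=c[0]+c[1]-c[2]-c[3];x/=np.linalg.norm(x);y=np.array([-x[1],x[0]])
print(C.round(1),np.degrees(np.arctan2(x[1],x[0])).round(2))
for n,tip,b,st in [('mid',(92,62),(65,538),(757,74)),('nar',(180,84),(162,520),(729,109)),('wide',(270,78),(258,527),(731,150))]:
    P,B=T(*tip,18)-C,T(*b,26)-C; L=lambda q:np.round([q@x,q@y],1)
    d=P-B; print(n,L(P),L(B),'mid',L((P+B)/2),'yaw rel',round(np.arctan2(d@y,d@x),3),'len',np.linalg.norm(d).round(),'side tip',L(S(*st,18)-C))
E
python3 go.py 422 -28 200 176
```

```text
[478.3 237.6] -2.94
mid [144.3  58.2] [-147.2   55.3] mid [-1.4 56.8] yaw rel 0.01 len 291.0 side tip [154.2  57.9]
nar [132.8   2.8] [-134.2   -2.8] mid [-0.7 -0. ] yaw rel 0.021 len 267.0 side tip [133.6   2.3]
wide [138.9 -53. ] [-136.3  -61.3] mid [  1.3 -57.2] yaw rel 0.03 len 275.0 side tip [139.9 -55.6]
t 22.78 pos [422.2 -23.5 200.5] yaw 176.7 F [-0.   0.4  0.6] open 85.5 0.0 j [ -18.    3.  107.    0.   70. -105.]
[-0.0, -0.022, 0.003, 0.001, 0.0, 0.015]
```

```bash
python3 -c "
from h import *
print(r.close_job())"
```

```text
the job is handed in; nothing more can be done
None
```

All three chisels are in their own lanes with the cutting edges at the groove ends. By the final pictures each is within about 2 mm of the middle and 0.03 rad of its lane's direction. The rasp was not touched, and the job was handed in at about 23 s; no verdict was returned.

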